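# Draw the sagging bolt of the bat rack and hold its gate ajar

## Robot

A 6-joint arm with a two-finger parallel gripper is mounted at the origin on the work surface. World frame = base frame: x ahead of the robot, y to its left, z up, the work surface at z = 0. Lengths are in m, angles in rad, forces in N, time in s.
With the tool pointing down it reaches from about 0.35 to 0.875 m from the base axis. Payload 4.2 kg.
Tool frame: the origin (TCP) lies at the very end of the fingers, on their centre line; the grasp point (between the pads) lies 19 mm behind it; z points along the fingers, x is the direction in which the jaws open and shut, and the axes are right-handed (so a half turn about z gives the same grasp; the last joint's range is limited). The gripper opens to 85 mm and grips with 20 to 120 N. Pads are 22 mm wide; open, the fingers measure 114 mm over their backs; the gripper's body (76 mm by 85 mm) begins 54 mm behind the grasp point. The pads swing forward as they close: fully open they stand 13 mm farther back than shut.
Start: joints at [1.483, 0.385, 0.008, 0, -1.194, -0.259], TCP at [0.212, 0.588, 0.231] pointing down, gripper open.
Joint ranges: [-3.14, 3.14], [-1.21, 2.06], [-1.07, 1.41], [-3.16, 2.05], [-2.99, -0.16], [-3.1, 3.1]. Speed limits (rad/s): [2.79, 2.79, 3.14, 3.14, 3.14, 3.14].

## Interface

Orientations are given as a unit quaternion [x, y, z, w].
In Python, from rig import r gives the robot as it stands. The module is installed in compiled form; this text tells all that it offers.
- The arm moves only by the tool apply_moves, never from a script. Its argument "commands" is text: rows parted by semicolons, each of 7 numbers parted by spaces: the shift along the tool's x, y, z in m, then the turn, a rotation vector about the tool's x, y, z in rad, then the finger opening in m, from 0 to 0.0854. In form: tx ty tz rx ry rz hand; .... A call has 1 to 10 rows; each row shifts and turns the commanded pose from where the row before left it, along the tool's axes as they then stand; what a row does not reach is not made up. A row lasts 1/10 s, in which the tool goes at most 50 mm and 8.59 degrees, less where a joint would pass 70% of its speed; a pose out of reach is approached as far as the arm can. A call is refused whole if a number of a shift passes 0.05 or a number of a turn 0.15, either way. A call with a gripper value outside its range is refused whole. The fingers move at their own pace and stop on an object; "newtons" is the grip in N (left out, the last holds). Time passes only in rows, so rows that do not move let the fingers close. It gives the time, the measured TCP pose, the force and the opening at its end, in the units of the state.
- r.sense(): the state, without advancing time (a new reading comes with each control period).
- r.snapshot(name): name is "scene" or "top"; returns the picture (400x640x3 uint8, red, green, blue); there is no depth.
- r.camera_model(name): a dict with "K" (3x3 intrinsics, pixels), "rvec" (rotation vector, rad) and "tvec" (3), from world to camera coordinates, as OpenCV has them. Camera axes: x right, y down, z forward; pixel columns grow to the right and rows downward; lengths in m; the calibration is good to about 2 mm. A picture is of the moment at which its call begins. camera_model takes no time and is no camera call.
- r.close_job(): hands the job in, once; it reports no verdict.
The state is a dict: "time_s": time; "joint_positions": joint angles; "qvel": joint speeds; "joint_efforts": joint torques, N m; "eef_pos": TCP position; "tcp_rot": TCP orientation; "force": force on the tool from outside, world axes, zero at the start; "torque": the same for the moment, N m; "finger_gap": finger opening in m.
Only numpy, scipy, OpenCV 4.12 (cv2) and the standard library are available. Lean on these libraries where they do the work, as an engineer would, in place of code of your own. Each camera call takes 0.05 s, during which the arm holds its last target. There are 200 camera calls.

## Task

Open the low gate of the bat rack for your workmate: by its ball handle, draw the sagging bolt on top of the gate right back, lifting it as you pull so that the collar on its end rides over the bent-up lip of the keeper and is not forced against it. Then swing the self-closing gate towards you until its free edge stands about 10 cm ajar, never so wide that the round bats could roll out, and finish still holding it there, quite still. Leave everything else on the bench where it is.

Things in the scene. Friction and masses are not known exactly. Their poses are not given: they have to be found in the camera images.
- knob (a point): Centre of the 24 mm steel ball on top of the bolt's upright handle (10 mm stem), 73 mm above the gate's top face, over the middle of its thickness, open air all round. Grip the ball. Axes turn with the gate: x level, into the rack (the gate opens the other way); y level along the bolt, from the keeper towards the hinges (the way the bolt is drawn); z up.
- bolt (a joint): How far the bolt is drawn, m: 0 fully shot, 0.056 fully drawn (stop). Starts at 0 to 0.008; sliding takes 1 to 3 N; it stays where left. A 12 mm rod, 0.3 kg, along the top of the gate in two tall worn staples; its end has a collar 28 mm across, 12 mm long. Not lifted, the collar strikes the keeper's lip at about 0.02 and stops; lifted, it is clear of lip and post from 0.042.
- bolt_lift (a joint): How far the bolt is lifted straight up in its worn staples, m: 0 hanging at its lowest, 0.015 the most possible. The collar passes over the lip when lifted by more than 0.009. Lifting takes about 3 N (its weight); let go, it drops back.
- keeper_lip (a point): Middle of the top edge of the keeper's bent-up lip: a fixed steel edge 44 mm wide, 5 mm thick, 11.5 mm above the top of the latch post, on the side next to the gate. The bolt's collar lies beyond it (away from the hinges), under the keeper's bridge strap, 43 mm wide and 54 mm high.
- gate_hinge (a point): Point on the gate's upright hinge axis, level with the top of the gate. The axis lies in the front face of the gate, at its hinged end.
- gate_edge (a point): Middle of the top of the gate's free edge. The gate is wood, 360 mm wide, 36 mm thick, its top 200 mm and its underside 25 mm above the bench; this point is 363 mm from the hinge axis along the gate and 18 mm behind the front face. Shut, it is about 13 mm from the keeper's lip.
- gate (a joint): Angle of the gate in rad: 0 shut, growing as its free edge swings out of the rack towards the robot (clockwise seen from above). Its free edge stands 10 cm open at about 0.28. A spring closes it: 0.4 N m when shut, 0.6 N m at 0.28, so about 2.5 N at the ball handle; let go, it swings shut.
- jug: Bystander, leave alone: clear plastic measuring jug with a brush in it, 90 mm across, 115 mm tall, beside the latch post. Origin at the centre of its underside.
- scissors: Bystander, leave alone: white-handled scissors, 210 mm long, 9 mm thick, lying in front of the gate, low enough for the gate to pass over. Origin at the centre of its underside.
- rib: Bystander, leave alone: wooden potter's rib, 100 mm long, 6 mm thick, lying in front of the gate, low enough for the gate to pass over. Origin at the centre of its underside.
- pot: Bystander, leave alone: dark clay pot on a bat and a 240 mm square board, 118 mm tall in all. Origin at the centre of its underside.
- sponge: Bystander, leave alone: round sponge, 72 mm across, 30 mm thick. Origin at the centre of its underside.
- clay: Bystander, leave alone: block of grey clay, 150 x 110 x 90 mm. Origin at the centre of its underside.
- loop_tool: Bystander, leave alone: trimming tool with a wire loop, 175 mm long. Origin at the centre of its underside.

How it is judged:
By the outcome, as a careful person would: the job done as asked, in the order asked, and still so for the second after the job is handed in, while the arm keeps its last pose, push and grip.
It also fails if it takes over 32 s, if anything falls off the work surface, if the arm or the gripper's body presses on something with over 40 N, if the wrist force passes 120 N, or if a joint passes its speed limit or range.

## Working session

There is one attempt and no reset: what is moved stays moved. The work goes in short steps, Python scripts to look and compute and a tool call to move; the robot and the scene stay as the last step left them, time stands still between calls to the robot, and variables do not carry over. Pictures are saved under pics/ and viewed, about 8 in all and at most 12, crops included, and the job is handed in when it is done.

Besides the shell and the picture viewer there is one more tool, called as name(argument=value, ...) on one line, values as JSON. apply_moves: Moves the arm, as the interface text tells. Its arguments: {"type":"object","properties":{"commands":{"type":"string"},"newtons":{"type":"number"}},"required":["commands"]}

```bash
mkdir -p pics
cat > h.py <<'E'
from rig import r
import numpy as np, cv2
from scipy.spatial.transform import Rotation as R
def snap(n,f,crop=None,s=1):
    im=r.snapshot(n)[:,:,::-1]
    cv2.imwrite('pics/full_'+f,im)
    if crop: a,b,c,d=crop; im=im[b:d,a:c]
    im=cv2.resize(im,None,fx=s,fy=s,interpolation=cv2.INTER_CUBIC); cv2.imwrite('pics/'+f,im)
def P(n):
    c=r.camera_model(n); return np.array(c['K']),cv2.Rodrigues(np.array(c['rvec'],float))[0],np.array(c['tvec'],float).ravel()
def ray(n,u,v):
    K,Rm,t=P(n); d=Rm.T@np.linalg.solve(K,[u,v,1]); return -Rm.T@t,d
def atz(n,u,v,z):
    o,d=ray(n,u,v); return o+d*(z-o[2])/d[2]
def tri(p1,p2):
    o,d=ray('scene',*p1); q,e=ray('top',*p2)
    s=np.linalg.lstsq(np.c_[d,-e],q-o,rcond=None)[0]; a=o+d*s[0]; b=q+e*s[1]
    return (a+b)/2,np.linalg.norm(a-b)
def proj(n,p):
    K,Rm,t=P(n); x=K@(Rm@np.array(p)+t); return x[:2]/x[2]
E
python3 - <<'E'
from h import *
snap('scene','s0.png',s=1.25);snap('top','t0.png',s=1.25)
print(r.sense()); 
for n in('scene','top'): print(ray(n,320,200))
E
```

```text
{'time_s': 0.1, 'joint_positions': array([ 1.48259320e+00,  3.85473801e-01,  6.76136821e-03, -4.45020477e-04,
       -1.19398862e+00, -2.58572698e-01]), 'qvel': array([ 0.0010247 , -0.00060643,  0.00305029,  0.00305205, -0.00024738,
       -0.00208235]), 'joint_efforts': array([-2.86472632e-04, -3.93320346e+01,  1.88929474e+01,  4.19791639e+00,
       -2.60056055e-03,  3.23264445e-06]), 'eef_pos': array([0.21223704, 0.58730731, 0.23033258]), 'tcp_rot': array([-5.74446552e-01,  8.18541513e-01, -5.95003217e-04, -7.71840977e-04]), 'force': array([0.35140378, 0.030839  , 0.00603015]), 'torque': array([ 0.01637494,  0.00036933, -0.00307798]), 'finger_gap': 0.0853470673281389}
(array([ 1.5644253 , -0.06880793,  1.03465676]), array([-0.77916311,  0.05298776, -0.62460949]))
(array([0.3915929 , 0.00279137, 1.49308312]), array([ 0.11460406,  0.0051557 , -0.99347723]))
```

View pics/s0.png

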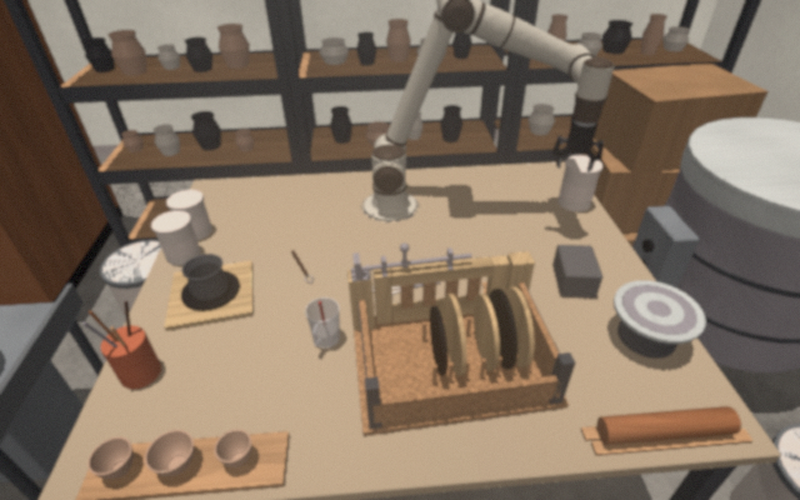

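View pics/t0.png

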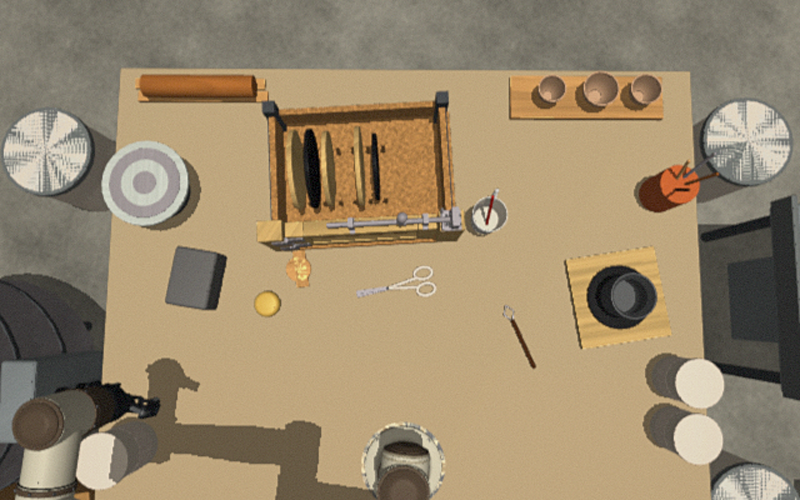

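The scene view shows the rack from behind, with the knob near (405,249). In the top view the knob is near (402,218), the keeper near (450,218) and the hinge near (265,232). Next I'll take enlarged crops.

Run:
```python
from h import *
a=cv2.imread('pics/full_s0.png')[180:270,270:440];b=cv2.imread('pics/full_t0.png')[150:210,200:390]
a=cv2.resize(a,(680,360),interpolation=2);b=cv2.resize(b,(760,240),interpolation=2)
c=np.zeros((600,760,3),np.uint8);c[:360,:680]=a;c[360:]=b;cv2.imwrite('pics/c1.png',c)
```

```text
(no output)
```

View pics/c1.png

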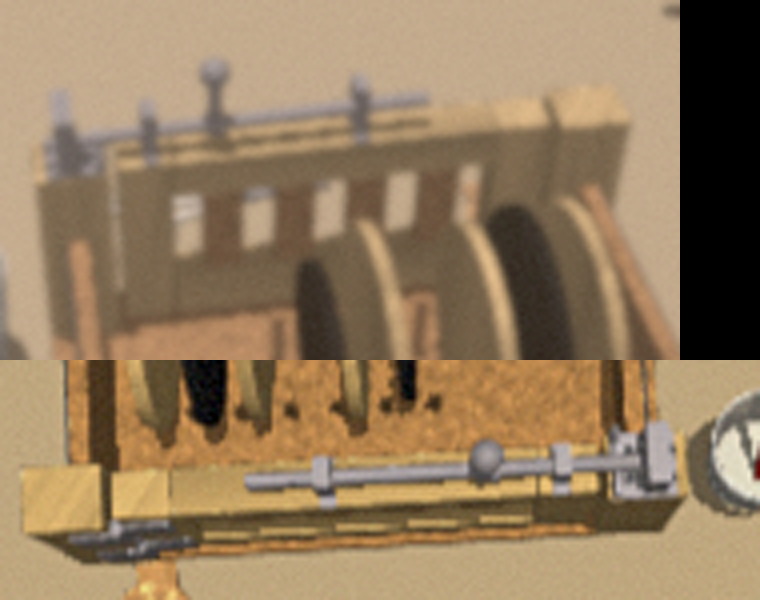

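Run:
```python
from h import *
print('knob',tri((323.5,198),(321.5,174.75)), atz('top',321.5,174.75,.273))
f=lambda x,y,z:atz('top',200+x/4,150+(y-360)/4,z).round(4)
print('front L,R',f(113,518,.2),f(605,500,.2),'back L', f(113,472,.2))
print('bolt',f(246,481,.21),f(640,463,.21),'stap',f(322,481,.22),f(561,462,.22))
print('strap top',f(660,450,.25))
```

```text
knob (array([0.60347639, 0.00650345, 0.27153797]), np.float64(0.0023115255594007445)) [0.60314114 0.0053474  0.273     ]
front L,R [0.5704 0.2795 0.2   ] [ 0.5857 -0.0823  0.2   ] back L [0.6046 0.2804 0.2   ]
bolt [0.5968 0.1809 0.21  ] [ 0.6117 -0.1073  0.21  ] stap [0.5955 0.1243 0.22  ] [ 0.6104 -0.049   0.22  ]
strap top [ 0.6143 -0.1181  0.25  ]
```

apply_moves(commands="0 0 -0.05 0 0 -0.13 0.06;0 0 -0.05 0 0 -0.13 0.06;0 0 -0.04 0 0 -0.134 0.06;0.037 -0.023 0 0 0 0 0.06;0.037 -0.023 0 0 0 0 0.06;0.037 -0.023 0 0 0 0 0.06;0.037 -0.023 0 0 0 0 0.06;0.037 -0.023 0 0 0 0 0.06;0.037 -0.023 0 0 0 0 0.06;0.037 -0.023 0 0 0 0 0.06", newtons=40)

```text
time_s: 1.1
eef_pos: [0.3859, 0.3349, 0.371]
tcp_rot: [0.724, -0.69, -0.0, 0.0]
force: [0.8, 0.4, 0.0]
finger_gap: 0.06
```

apply_moves(commands="0.037 -0.023 0 0 0 0 0.06;0.037 -0.023 0 0 0 0 0.06;0.037 -0.023 0 0 0 0 0.06;0.037 -0.023 0 0 0 0 0.06;0.037 -0.023 0 0 0 0 0.06;0.037 -0.023 0 0 0 0 0.06;0.037 -0.023 0 0 0 0 0.06;0.037 -0.023 0 0 0 0 0.06;0 0 0 0 0 0 0.06;0 0 0 0 0 0 0.06")

```text
time_s: 2.1
eef_pos: [0.5833, 0.0488, 0.3702]
tcp_rot: [0.723, -0.691, -0.001, 0.001]
force: [-0.4, -0.2, 0.1]
finger_gap: 0.06
```

```bash
cat > st.py <<'E'
from h import *
s=r.sense(); Rm=R.from_quat(s['tcp_rot']).as_matrix()
print(s['time_s'],s['eef_pos'].round(4),'F',s['force'].round(2),'gap',s['finger_gap'],'xt',Rm[:,0].round(3),'zt',Rm[:,2].round(3),'j',s['joint_positions'].round(2))
E
python3 st.py
```

```text
2.1 [0.5833 0.0488 0.3702] F [-0.4  -0.23  0.11] gap 0.06002158776514509 xt [ 0.045 -0.999  0.   ] zt [-0.002 -0.    -1.   ] j [ 0.36  0.26  0.16 -0.   -1.48  1.26]
```

apply_moves(commands="0.022 -0.009 0 0 0 0 0.06;0.021 -0.009 0 0 0 0 0.06;0 0 0.03 0 0 0 0.06;0 0 0.04 0 0 0 0.06;0 0 0 0 0 0 0.06;0 0 0 0 0 0 0.06")

```text
time_s: 2.7
eef_pos: [0.6032, 0.0083, 0.3021]
tcp_rot: [0.724, -0.69, 0.0, 0.0]
force: [-0.3, 0.5, 0.9]
finger_gap: 0.0602
```

```bash
python3 st.py
python3 - <<'E'
from h import *
snap('scene','s1.png',(270,110,440,230),4)
a=cv2.imread('pics/s1.png')
b=r.snapshot('top')[:,:,::-1][140:210,240:410]
b=cv2.resize(b,None,fx=4,fy=4,interpolation=2)
cv2.imwrite('pics/c2.png',cv2.resize(np.vstack([a,b]),None,fx=.78,fy=.78))
E
```

```text
2.7 [0.6032 0.0083 0.3021] F [-0.25  0.47  0.87] gap 0.06016121118793427 xt [ 0.049 -0.999  0.001] zt [ 0.    -0.001 -1.   ] j [ 0.28  0.31  0.07  0.   -1.33  1.34]
```

View pics/c2.png

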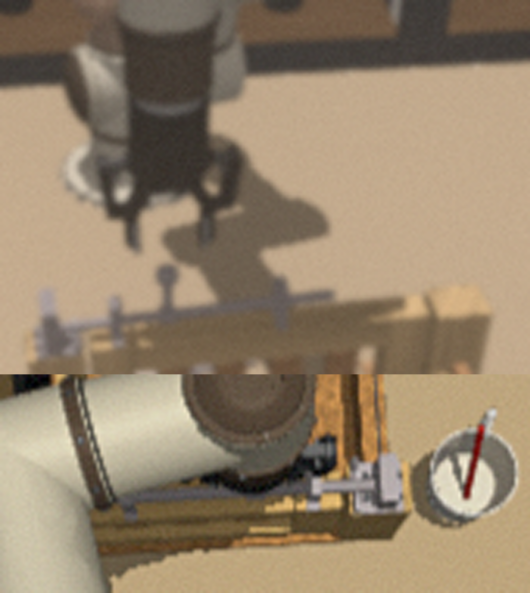

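The knob (167,272) sits between the fingertips (135 and 205), so they are centred. I'll lower and close.

apply_moves(commands="0 0 0.02 0 0 0 0.06;0 0 0.018 0 0 0 0.06;0 0 0.01 0 0 0 0.06;0 0 0 0 0 0 0.04;0 0 0 0 0 0 0.03;0 0 0 0 0 0 0.015;0 0 0 0 0 0 0.015;0 0 0 0 0 0 0.015")

```text
time_s: 3.6
eef_pos: [0.6042, 0.0076, 0.2552]
tcp_rot: [0.724, -0.69, 0.001, -0.001]
force: [-0.3, 0.3, 5.5]
finger_gap: 0.0216
```

```bash
python3 st.py
python3 - <<'E'
from h import *
snap('scene','s2.png',(270,110,440,230),4)
E
```

```text
3.6 [0.6042 0.0076 0.2552] F [-0.27  0.27  5.55] gap 0.021646024721154275 xt [ 0.048 -0.999  0.   ] zt [ 0.004  0.    -1.   ] j [ 0.28  0.33 -0.01  0.   -1.22  1.34]
```

View pics/s2.png

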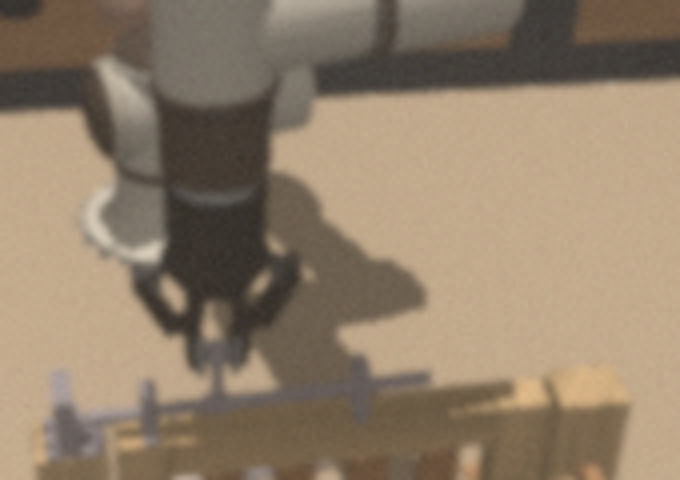

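The gap of 21.6 mm is less than the 24 mm ball and there is an upward force, so the pads probably sit above the equator. I'll regrip about 4 mm lower.

apply_moves(commands="0 0 0 0 0 0 0.04;0 0 0.002 0 0 0 0.04;0 0 0.003 0 0 0 0.04;0 0 0 0 0 0 0.015;0 0 0 0 0 0 0.015;0 0 0 0 0 0 0.015;0 0 0 0 0 0 0.015")

```text
time_s: 4.35
eef_pos: [0.6027, 0.0075, 0.2475]
tcp_rot: [0.724, -0.69, -0.001, 0.001]
force: [-1.6, 0.1, -2.6]
finger_gap: 0.0217
```

```bash
python3 st.py
```

```text
4.35 [0.6027 0.0075 0.2475] F [-1.58  0.13 -2.59] gap 0.021655365400057573 xt [ 0.047 -0.999  0.   ] zt [-0.002 -0.    -1.   ] j [ 0.28  0.34 -0.02 -0.   -1.21  1.34]
```

apply_moves(commands="0 0 -0.003 0 0 0 0.015;0 0 -0.003 0 0 0 0.015;0 0 -0.003 0 0 0 0.015;0 0 0 0 0 0 0.015;0 0 0 0 0 0 0.015", newtons=50)

```text
time_s: 4.85
eef_pos: [0.603, 0.0075, 0.2576]
tcp_rot: [0.724, -0.69, -0.0, 0.0]
force: [-0.7, -0.0, -1.8]
finger_gap: 0.0214
```

```bash
python3 st.py
python3 - <<'E'
from h import *
snap('scene','s3.png',(270,110,440,230),4)
E
```

```text
4.85 [0.603  0.0075 0.2576] F [-0.69 -0.   -1.78] gap 0.02143951325736215 xt [ 0.047 -0.999  0.   ] zt [-0. -0. -1.] j [ 0.28  0.33 -0.01 -0.   -1.23  1.34]
```

View pics/s3.png

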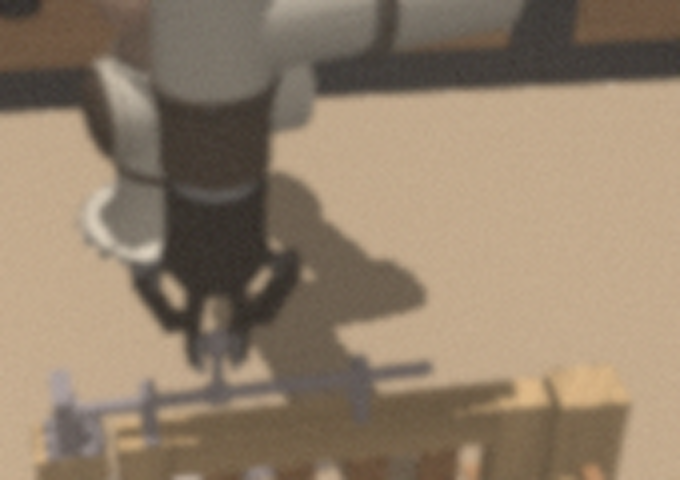

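Run:
```python
from h import *
p=np.array([.597,.17,.21]);print(proj('scene',p+[0,0,.01])-proj('scene',p))
a=cv2.imread('pics/full_s2.png',0).astype(np.float32);b=cv2.imread('pics/full_s3.png',0).astype(np.float32)
for x0,x1,y0,y1 in ((364,376,195,215),(326,334,198,220),(316,352,198,216),(364,372,190,220)):
    A=a[y0:y1,x0:x1].mean(1);
    e=[np.abs(A[4:-4]-np.interp(np.arange(4,len(A)-4)-s,np.arange(len(A)),b[y0:y1,x0:x1].mean(1))).sum() for s in np.arange(-1,4,.1)*-1*-1] if 0 else None
    B=b[y0:y1,x0:x1].mean(1); i=np.arange(4,len(A)-5)
    S=np.arange(-1,4,.1); e=[np.abs(A[i]-np.interp(i-s,np.arange(len(B)),B)).sum() for s in S]; print(S[int(np.argmin(e))],min(e))
```

```text
[ 0.21577941 -2.35567447]
2.499999999999999 149.12500762939447
2.099999999999999 228.09999999999997
2.099999999999999 55.04997482299804
2.3999999999999995 208.75
```

apply_moves(commands="0 0 -0.0015 0 0 0 0.015;0 0 -0.001 0 0 0 0.015;0 0 0 0 0 0 0.015;0 0 0 0 0 0 0.015")

```text
time_s: 5.3
eef_pos: [0.6031, 0.0075, 0.2598]
tcp_rot: [0.724, -0.69, -0.0, 0.0]
force: [-2.5, 0.4, -3.0]
finger_gap: 0.0213
```

```bash
python3 st.py
```

```text
5.3 [0.6031 0.0075 0.2598] F [-2.54  0.39 -3.04] gap 0.021347127667398918 xt [ 0.047 -0.999  0.   ] zt [-0. -0. -1.] j [ 0.28  0.33 -0.    0.   -1.24  1.34]
```

apply_moves(commands="-0.002 0 0 0 0 0 0.015;-0.003 0 0 0 0 0 0.015;-0.003 0 0 0 0 0 0.015;-0.003 0 0 0 0 0 0.015;-0.003 0 0 0 0 0 0.015")

```text
time_s: 5.8
eef_pos: [0.6023, 0.0218, 0.2597]
tcp_rot: [0.724, -0.69, -0.0, 0.0]
force: [-2.5, -1.5, -2.1]
finger_gap: 0.0214
```

apply_moves(commands="-0.003 0 0 0 0 0 0.015;-0.003 0 0 0 0 0 0.015;-0.003 0 0 0 0 0 0.015")

```text
time_s: 6.1
eef_pos: [0.6018, 0.0308, 0.2597]
tcp_rot: [0.724, -0.69, -0.0, 0.0]
force: [-2.9, -1.6, -1.4]
finger_gap: 0.0213
```

```bash
python3 st.py
```

```text
6.1 [0.6018 0.0308 0.2597] F [-2.95 -1.56 -1.39] gap 0.021320769317159965 xt [ 0.047 -0.999  0.   ] zt [-0.001 -0.    -1.   ] j [ 0.32  0.33 -0.   -0.   -1.24  1.3 ]
```

apply_moves(commands="-0.003 0 0 0 0 0 0.015;-0.003 0 0 0 0 0 0.015;-0.004 0 0 0 0 0 0.015;-0.004 0 0 0 0 0 0.015;-0.004 0 0 0 0 0 0.015;-0.003 0 0 0 0 0 0.015;-0.002 0 0 0 0 0 0.015")

```text
time_s: 6.8
eef_pos: [0.6005, 0.0539, 0.2596]
tcp_rot: [0.724, -0.69, -0.0, 0.001]
force: [-5.7, -0.8, -3.2]
finger_gap: 0.0214
```

apply_moves(commands="-0.001 0 0 0 0 0 0.015;-0.001 0 0 0 0 0 0.015;0 0 0 0 0 0 0.015")

```text
time_s: 7.1
eef_pos: [0.6004, 0.0547, 0.2596]
tcp_rot: [0.723, -0.69, 0.0, 0.001]
force: [-3.8, -4.2, -2.4]
finger_gap: 0.0215
```

apply_moves(commands="-0.001 0 0 0 0 0 0.015;-0.001 0 0 0 0 0 0.015;0 0 0 0 0 0 0.015")

```text
time_s: 7.4
eef_pos: [0.6003, 0.0548, 0.2599]
tcp_rot: [0.723, -0.691, 0.001, 0.002]
force: [-4.0, -10.3, -3.3]
finger_gap: 0.0212
```

The bolt is at its stop: y has held at 0.0548 while the force rose. I'll ease off and lower the bolt, then begin the swing.

apply_moves(commands="0.001 0 0 0 0 0 0.015;0.001 0 0.002 0 0 0 0.015;0 0 0.003 0 0 0 0.015;0 0 0.003 0 0 0 0.015;0 0 0.001 0 0 0 0.015;0 0 0 0 0 0 0.015")

```text
time_s: 8.0
eef_pos: [0.6004, 0.0548, 0.2504]
tcp_rot: [0.723, -0.69, -0.0, 0.001]
force: [-3.8, -3.7, -2.7]
finger_gap: 0.0215
```

apply_moves(commands="0.0002 0.0016 0 0 0 0.007 0.015;0.0002 0.0016 0 0 0 0.007 0.015;0.0002 0.0032 0 0 0 0.014 0.015;0.0002 0.0032 0 0 0 0.014 0.015;0.0003 0.0032 0 0 0 0.014 0.015;0 0 0 0 0 0 0.015")

```text
time_s: 8.6
eef_pos: [0.5895, 0.0536, 0.2518]
tcp_rot: [-0.704, 0.71, -0.002, 0.001]
force: [1.6, -5.5, -2.9]
finger_gap: 0.0214
```

```bash
python3 st.py
python3 - <<'E'
from h import *
snap('scene','s4.png',(270,110,440,230),4)
E
```

```text
8.6 [0.5895 0.0536 0.2518] F [ 1.62 -5.55 -2.89] gap 0.021359573778770295 xt [-0.009 -1.     0.001] zt [ 0.004 -0.001 -1.   ] j [ 0.37  0.31 -0.05  0.   -1.21  1.2 ]
```

View pics/s4.png

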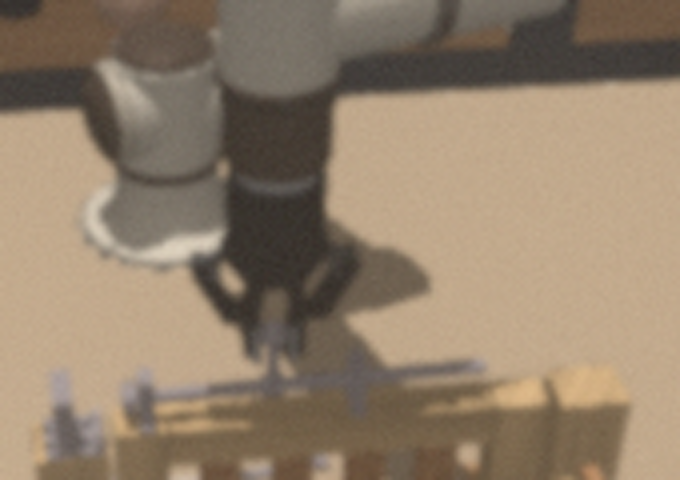

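The collar at (140,390) is drawn right back to the staple, clear of the keeper at (65,420), and the gate has started to open. I'll continue the arc.

apply_moves(commands="0.0003 0.0032 0 0 0 0.014 0.015;0.0003 0.0032 0 0 0 0.014 0.015;0.0003 0.0032 0 0 0 0.014 0.015;0.0003 0.0032 0 0 0 0.014 0.015;0.0003 0.0032 0 0 0 0.014 0.015;0.0003 0.0032 0 0 0 0.014 0.015;0.0003 0.0032 0 0 0 0.014 0.015;0.0003 0.0032 0 0 0 0.014 0.015")

```text
time_s: 9.45
eef_pos: [0.564, 0.0529, 0.2518]
tcp_rot: [-0.663, 0.749, -0.002, 0.001]
force: [1.7, -5.5, -3.6]
finger_gap: 0.0214
```

apply_moves(commands="0.0003 0.0032 0 0 0 0.014 0.015;0.0003 0.0032 0 0 0 0.014 0.015;0.0003 0.0032 0 0 0 0.014 0.015;0.0003 0.0032 0 0 0 0.014 0.015;0.0003 0.0032 0 0 0 0.014 0.015;0.0003 0.0032 0 0 0 0.014 0.015;0 0 0 0 0 0 0.015;0 0 0 0 0 0 0.015")

```text
time_s: 10.25
eef_pos: [0.5445, 0.0542, 0.2517]
tcp_rot: [-0.631, 0.775, -0.001, 0.001]
force: [1.6, -5.6, -1.9]
finger_gap: 0.021
```

```bash
python3 st.py
python3 - <<'E'
from h import *
p=r.sense()['eef_pos']; H=np.array([.570,.281]); a=lambda q:np.arctan2(*(q-H)[::-1])
print('angle', a(np.array([.6004,.0548]))-a(p[:2]), np.linalg.norm(p[:2]-H))
snap('scene','s5.png',(250,110,450,260),4)
E
```

```text
10.25 [0.5445 0.0542 0.2517] F [ 1.58 -5.56 -1.92] gap 0.020964242520005193 xt [-0.203 -0.979 -0.   ] zt [ 0.004 -0.    -1.   ] j [ 0.4   0.24 -0.15  0.   -1.18  0.97]
angle 0.2456798191369256 0.22825506018481329
```

View pics/s5.png

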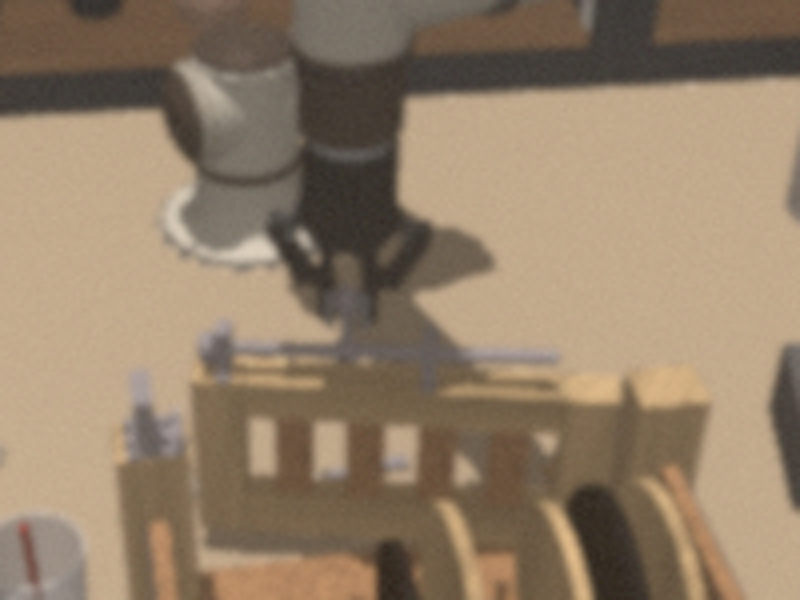

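apply_moves(commands="0.0003 0.0027 0 0 0 0.012 0.015;0.0003 0.0027 0 0 0 0.012 0.015;0.0003 0.0025 0 0 0 0.011 0.015;0 0 0 0 0 0 0.015;0 0 0 0 0 0 0.015;0 0 0 0 0 0 0.015;0 0 0 0 0 0 0.015")

```text
time_s: 11.0
eef_pos: [0.5362, 0.0552, 0.2513]
tcp_rot: [-0.618, 0.786, -0.001, 0.001]
force: [1.7, -4.4, -1.9]
finger_gap: 0.0212
```

```bash
python3 st.py
python3 - <<'E'
from h import *
s=r.sense();p=s['eef_pos']; H=np.array([.570,.281]); a=lambda q:np.arctan2(*(q-H)[::-1])
print('angle', a(np.array([.6004,.0548]))-a(p[:2]),'qvel',np.abs(s['qvel']).max())
snap('scene','s6.png',(250,110,450,260),4)
for g in(.24,.26,.28,.30):
    t=-.045-0; 
    f=.045-g; yd=np.array([-np.sin(f),np.cos(f)]); xd=np.array([np.cos(f),np.sin(f)])
    for off in (0,.036):
        q=H-.363*yd+off*xd; print(g,off,(proj('scene',[*q,.2])-[250,110])*4)
E
```

```text
11.0 [0.5362 0.0552 0.2513] F [ 1.72 -4.4  -1.86] gap 0.021193616768638082 xt [-0.237 -0.971 -0.001] zt [ 0.002  0.    -1.   ] j [ 0.4   0.22 -0.17  0.   -1.17  0.93]
angle 0.28206543943891993 qvel 0.0019033808324308763
0.24 0 [188.58372475 348.41769302]
0.24 0.036 [181.73784522 374.70926868]
0.26 0 [190.01307294 343.25176402]
0.26 0.036 [182.38828817 369.26647472]
0.28 0 [191.5952538  338.14039362]
0.28 0.036 [183.20421028 363.87206631]
0.3 0 [193.32782179 333.08475458]
0.3 0.036 [184.18319456 358.52750202]
```

View pics/s6.png

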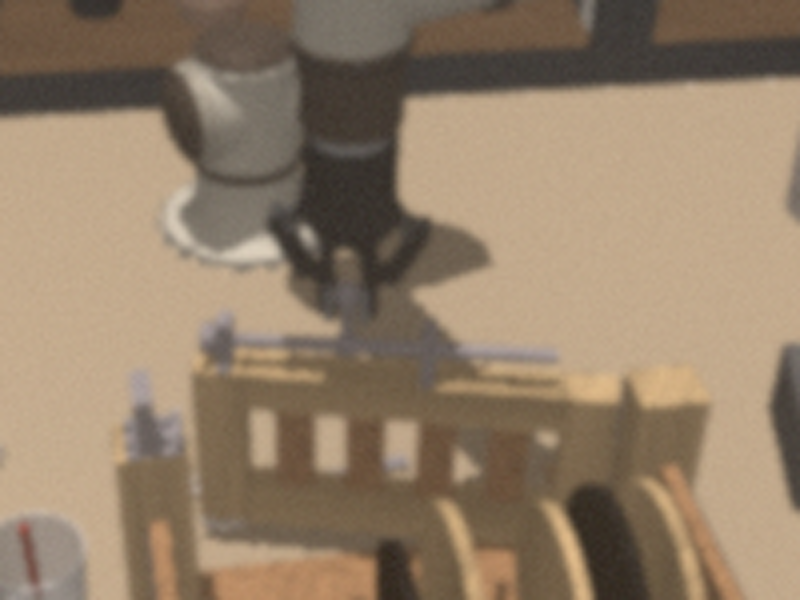

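The gate's inner top corner is at (194,372). That fits 0.28 rad, allowing for the same offset of about 8 px seen with the gate shut. The arm is still, so I'll hand in.

```bash
python3 -c "
from rig import r
print(r.close_job()); s=r.sense(); print(s['time_s'],s['eef_pos'],s['force'])"
```

```text
the job is handed in; nothing more can be done
None
the job is handed in; nothing more can be done
```

The bolt is drawn right back and the gate is held about 10 cm ajar, with the arm still gripping the ball. I handed the job in at about 11 s.

- **Bolt:** I lifted it about 12 mm before pulling. The pull stayed near 1–2 N past the lip, so the collar was not forced against it. At the stop, where the ball stopped moving, the force rose to about 10 N. I then eased off and lowered the bolt.
- **Gate:** I swung it along its hinge arc to about 0.28 rad, judged from the ball's position. The last picture agrees, allowing for an offset of about 8 px in the enlarged crop that was also there with the gate shut.
- **Stillness:** Joint speeds before hand-in were under 0.002 rad/s, and forces on the tool were about 5 N.

**Checks that disagreed or were not made:**
- The finger gap read about 21.5 mm on the 24 mm ball, both before and after I regripped lower. I took this as give in the pads, since the ball did not slip.
- Once the job was handed in, the state could no longer be read, so the final second is unchecked.
- I took no overhead picture at the end, so the bystander items were not checked individually. No force reading suggested contact with any of them.

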